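# Set the spectrometer grating and press its light-tight cover home

### The arm

A 6-joint arm with a two-finger parallel gripper is mounted at the origin on a cart in front of the work surface, level with it; the furniture and walls round the work are solid. World frame = base frame: x ahead of the robot, y to its left, z up, the work surface at z = 0. Lengths are in m, angles in degrees, forces in N, time in s.
With the tool pointing down it reaches from about 0.325 to 0.85 m from the base axis. Payload 15.5 kg.
Tool frame: the origin (TCP) lies at the very end of the fingers, on their centre line; the grasp point (between the pads) lies arm.grip_depth behind it (arm.grip_depth is the distance from the TCP to the grasp point, in m); z points along the fingers, y is the line along which they close (so a half turn about z gives the same grasp; the last joint's range is limited). The gripper opens to 91 mm and grips with 3 to 60 N. Pads are 32 mm wide; open, the fingers measure 118 mm over their backs; the gripper's body (76 mm by 178 mm) begins 60 mm behind the grasp point.
Start: joints at [-80.587, 28.281, 77.091, -0, 74.628, -5.472], TCP at [0.161, -0.604, 0.184] pointing down, gripper open.
Joint ranges: [-166.48, 166.48], [-47.26, 123.95], [12.59, 153.08], [-70.14, 250.14], [6.76, 159.57], [-176.63, 176.63]. Speed limits (degrees/s): [108.29, 108.29, 147.25, 172.46, 172.46, 172.46].

### API

Orientations are given as a 3x3 rotation matrix whose columns are the frame's x, y, z axes.
In Python, from rig import arm gives the robot as it stands. Calls block until the motion is done:
- arm.move_to(position, orientation): joint-space move of the TCP to a pose.
- arm.move_l(position, orientation=None, feed=0.15): straight line of the TCP; orientation=None keeps the orientation; feed is the mean speed in m/s.
- arm.move_joints(angles): joint-space move.
- arm.grip(opening): finger opening in m; the grip force is fixed at half the most; returns when the fingers have stopped.
- arm.sleep(seconds).
- arm.solve_ik(position, orientation): joint angles nearest the present ones, or None.
- arm.snapshot(name): name is "scene" or "top" or "wrist"; returns the picture (480x640x3 uint8, red, green, blue); there is no depth.
- arm.get_calibration(name): a dict with "intrinsics" (3x3 intrinsics, pixels), "k1" (the pictures are not rectified: a ray, as slopes to the right and down, at radius r is drawn at 1 + k1 r^2 times it, then the intrinsics apply), "cam_to_world" (4x4, takes a point from camera to world coordinates). Camera axes: x right, y down, z forward; pixel columns grow to the right and rows downward; lengths in m; the calibration is good to about 2 mm. A picture is of the moment at which its call begins: read the wrist's pose just before it. get_calibration takes no time and is no camera call; for the wrist camera it gives the pose at the moment of the call.
A pose or a line that the arm cannot do raises arm.Unreachable and nothing moves.
- arm.sign_off(): hands the job in; it is judged then, once.
Readings, each from a call of its own:
- arm.current_t(): time.
- arm.current_joint_positions(): joint angles.
- arm.current_dq(): joint speeds.
- arm.current_tau(): joint torques, N m.
- arm.current_ee_pos(): TCP position.
- arm.current_tool_rot(): TCP orientation.
- arm.current_force(): force on the tool from outside, world axes, zero at the start.
- arm.current_torque(): the same for the moment, N m.
- arm.current_width(): finger opening in m.
- arm.current_grasp_force(): force on a finger pad.
Only numpy, scipy, OpenCV 4.12 (cv2) and the standard library are available. Lean on these libraries where they do the work, as an engineer would, in place of code of your own. Each camera call takes 0.05 s, during which the arm holds its last target. There are 200 camera calls.

### The job

The grating compartment of the bench spectrometer is open: turn the knurled knob inside until the grating's black pointer lines up with the red set mark. Then lower the hinged cover until the foot of its quarter-turn fastener rests on the frame, turn the black wing in line with the two red dashes on the cover so that the foot can drop through the slot in the frame, and press the cover down flush on its springy seal, without forcing the foot. Finish holding it there, still pressing, the wing left in line and not locked, so that I can put in the corner screws; do not disturb the vials, bottle and timer round it.

Things in the scene. Friction and masses are not known exactly. Their poses are not given: they have to be found in the camera images.
- housing: fixed grey spectrometer box, 250 (x) x 220 (y) x 90 mm high, open on top; origin under its centre on the bench, x to the back, y to its left side seen from the robot, yaw up to 0.3 rad. Opening: x -105..105, y -90..60 mm; base inside at z 36 mm. Inside, black mirrors up to 75 mm high at (-83,-66) and (88,40) mm. A port sticks 28 mm out of the front at y -50 mm
- knob_grip (a point): centre of the knurled grating knob inside the housing (x -45, y 0, z 73 mm of it): a dark steel cylinder, 24 mm diameter, 20 mm high, upright, its top 83 mm above the bench, on a brass post 18 mm across; nothing else within 45 mm of its axis above z = 48 mm
- knob (a joint): turn of the knurled knob in rad, positive counter-clockwise seen from above, range -1.6 to 2.2; stays where it is left (friction 0.04 N m)
- pointer (a joint): angle of the grating turntable and its black pointer in rad, positive counter-clockwise seen from above; 0 is along the housing's +y. A worm couples it to the knob: it turns 0.4 rad for each rad of the knob, the same way round. Its axis stands at x 45, y -45 mm of the housing
- set_mark (a joint): angle of the red set mark on the white scale, about the same axis and with the same zero as the pointer; pointer and mark are in line when the two values are equal. The mark stays where it is
- pointer_tip (a point): tip of the black pointer, 66.5 mm from its axis, 44 mm above the bench, over the white scale
- mark_tip (a point): inner end of the red set mark, on the same circle of 66.5 mm radius, about the same height
- cover (a joint): angle of the white cover in rad: 0 flush on the frame, 1.57 upright, to 2.2 leaning over to the right (-y of the housing). Its stiff hinge holds it at any angle; about 3 N at the free edge moves it. With the wing out of line the foot stops it near 0.07; below 0.024 the seal pushes back; flush takes about 8 N down at the wing. Let go, the seal lifts it again
- cover_hinge (a point): middle of the cover's hinge axis, on the right-hand rim of the housing (y -104 mm, z 90 mm); the axis runs along the housing's x
- cover_edge (a point): middle of the cover's free edge, 204 mm from the hinge axis. The cover is a plate 240 mm along the hinge, 4 mm thick, its underside in line with the hinge axis; its outer face (up when closed, to the right when open) is plain but for the wing
- wing_grip (a point): centre of the black wing of the quarter-turn fastener on the cover's outer face, mid-way along the cover, 184 mm from the hinge axis: a bar 36 mm long, 10 mm thick, 20 mm high, its centre 17 mm above the cover's underside. Below the cover a T foot, 22 x 6 mm, reaching 13 mm down, turns with it and lies along the wing
- wing (a joint): turn of the wing in rad, positive counter-clockwise seen on the outer face; 0 when the wing lies along the housing's x, in line with the two red dashes and with the slot in the frame; range -1.7 to 1.7, stays where it is left (friction 0.03 N m)
- frame_slot (a point): centre of the slot for the fastener's foot in the left-hand flange of the frame, 90 mm above the bench; 28 mm long along the housing's x, 11 mm wide, the flange 4 mm thick
- vial_dark: clear sample vial with a black cap, 28 mm across, 59 mm high, loose; origin at the centre of its underside; leave alone
- vial_grey: clear sample vial with a light grey cap, 28 mm across, 59 mm high, loose; origin at the centre of its underside; leave alone
- amber_bottle: amber glass bottle with a white cap, 48 mm across, 100 mm high, loose; origin at the centre of its underside; leave alone
- timer: cream bench timer, 32 x 66 x 54 mm high, loose; origin at the centre of its underside; leave alone

How it is judged (in metres and radians):
On the way, in this order (a step that is already met when the one before it is completed fails the run):
1. with the cover still open, the grating's pointer is brought in line with the red set mark (angle between the y axis of pointer_tip and the y axis of mark_tip, either way round below 0.08 rad and value of joint cover above 0.6 rad), for 0.3 s.
2. the cover is lowered until the fastener's foot rests on the frame (value of joint cover below 0.12 rad), for 0.1 s.
At the end, for the whole second after the job is handed in: through the last second the robot presses the cover (more than 2 N of contact) so that it lies flush: hinge angle below 0.010 rad, under 2 mm at the free edge; the wing is within 0.25 rad of the slot's direction, and the grating's pointer within 0.08 rad of the red set mark (angle between the y axis of pointer_tip and the y axis of mark_tip, either way round below 0.08 rad and value of joint wing between -0.25 and 0.25 rad and value of joint cover below 0.01 rad and contact force between any of the fingers, the arm and cover above 2 N); the arm keeps its last pose, push and grip.
It fails at once if the fastener's foot is forced against the frame with more than 80 N (contact force between wing and housing above 80 N).
It fails at once if a vial, the bottle or the timer is pushed more than 20 mm or tipped (distance of any of vial_dark, vial_grey, amber_bottle, timer from where it was at the start of the episode above 0.02 m or angle between any of vial_dark, vial_grey, amber_bottle, timer's own z axis and vertical above 0.4 rad).
It also fails if it takes over 64 s, if anything falls off the work surface, if the arm or the gripper's body presses on something with over 40 N, if the wrist force passes 120 N, or if a joint passes its speed limit or range.

## Working session

There is one attempt and no reset: what is moved stays moved. The work goes in short steps, each a Python script; the robot and the scene stay as the last script left them, time stands still between calls to the robot, and variables do not carry over. Pictures are saved under pics/ and viewed, at most 10 in all, crops included, and the job is handed in when it is done.

```bash
ls; mkdir -p pics; python3 - <<'E'
from rig import arm
import cv2,numpy as np
for n in ("scene","top"):
    im=arm.snapshot(n); cv2.imwrite(f"pics/{n}0.png",im[:,:,::-1])
    c=arm.get_calibration(n); print(n,c)
print(arm.current_t(),arm.grip_depth,arm.current_tool_rot(),arm.current_width())
E
```

```text
pics
scene {'intrinsics': array([[602.99968414,   0.        , 312.94992212],
       [  0.        , 602.99968414, 242.61015111],
       [  0.        ,   0.        ,   1.        ]]), 'k1': -0.1924672798849533, 'cam_to_world': array([[-0.74214738, -0.43642055,  0.50867904,  0.03830674],
       [-0.67015545,  0.47136715, -0.57332773,  0.91498236],
       [ 0.01043741, -0.7663877 , -0.64229351,  0.76307159],
       [ 0.        ,  0.        ,  0.        ,  1.        ]])}
top {'intrinsics': array([[463.28285569,   0.        , 324.77489336],
       [  0.        , 463.28285569, 247.88434561],
       [  0.        ,   0.        ,   1.        ]]), 'k1': -0.03535566606597073, 'cam_to_world': array([[ 0.01476065, -0.97355507,  0.22797511,  0.4111275 ],
       [-0.99988952, -0.01477209,  0.00165621,  0.30159337],
       [ 0.00175525, -0.22797437, -0.97366555,  0.92183346],
       [ 0.        ,  0.        ,  0.        ,  1.        ]])}
0.1 0.0188 [[ 9.66449628e-01  2.56856171e-01 -1.54473929e-04]
 [ 2.56856185e-01 -9.66449029e-01  1.08354193e-03]
 [ 1.29023251e-04 -1.08686628e-03 -9.99999401e-01]] 0.09110202549527237
```

View pics/top0.png

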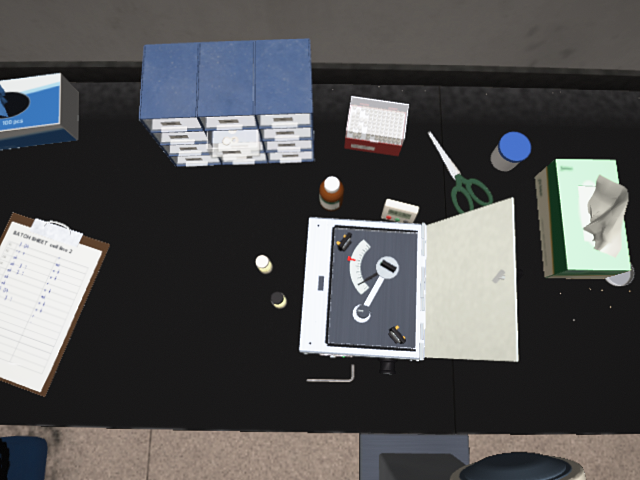

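View pics/scene0.png

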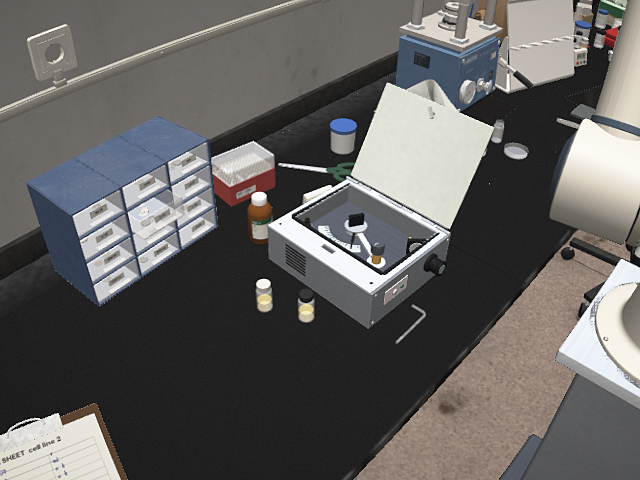

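```bash
cat > h.py <<'E'
from rig import arm
import cv2,numpy as np
def ray(c,uv):
    K=c["intrinsics"];k=c["k1"]
    uv=np.atleast_2d(uv).astype(float)
    d=(uv-K[:2,2])/[K[0,0],K[1,1]]; s=d.copy()
    for _ in range(20): s=d/(1+k*(s**2).sum(1,keepdims=True))
    M=c["cam_to_world"]; r=np.c_[s,np.ones(len(s))]@M[:3,:3].T
    return M[:3,3],r
def plane(c,uv,z):
    o,r=ray(c,uv); return o+r*((z-o[2])/r[:,2])[:,None]
def proj(c,P):
    M=c["cam_to_world"]; q=(np.atleast_2d(P)-M[:3,3])@M[:3,:3]; s=q[:,:2]/q[:,2:]
    s=s*(1+c["k1"]*(s**2).sum(1,keepdims=True)); K=c["intrinsics"]
    return s*[K[0,0],K[1,1]]+K[:2,2]
E
python3 - <<'E'
from h import *
im=cv2.imread("pics/top0.png")
cr=cv2.resize(im[190:370,290:530],None,fx=3.33,fy=3.33,interpolation=cv2.INTER_CUBIC); cv2.imwrite("pics/crop1.png",cr)
c=arm.get_calibration("top")
# opening: dark region inside; white frame
print(plane(c,[[310,218],[301,354],[421,358],[426,222],[362,312]],.09))
E
```

```text
[[0.66294279 0.33152103 0.09      ]
 [0.41419588 0.34186799 0.09      ]
 [0.41017882 0.13138122 0.09      ]
 [0.658549   0.11420061 0.09      ]
 [0.48917568 0.23471853 0.09      ]]
```

View pics/crop1.png

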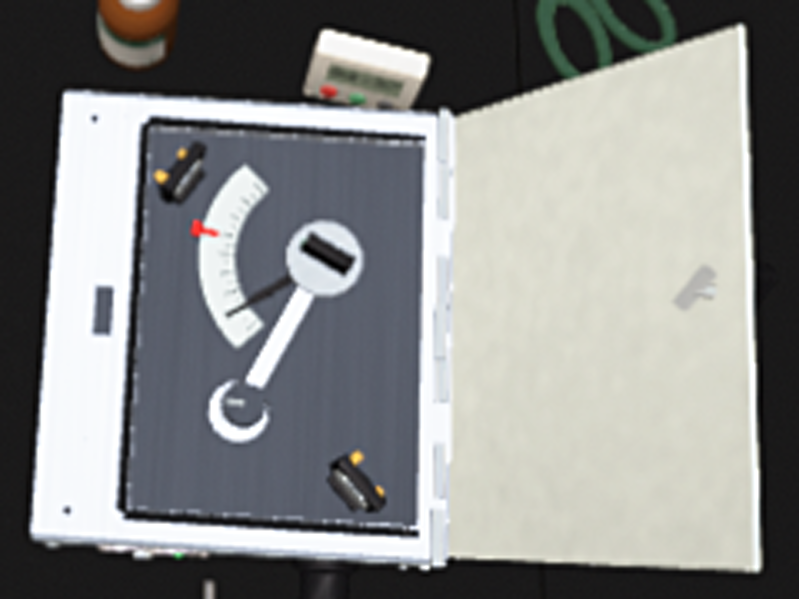

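The top view shows the open cover leaning right, with its free edge at crop (742,25)–(758,570). The foot is near (695,287), the knob at (240,405), the pointer tip at (228,315), the red mark at (208,231) and the slot at (102,310). I'll compute the housing frame, then move over the knob for a closer look.

```bash
python3 - <<'E'
from h import *
from scipy.optimize import least_squares
c=arm.get_calibration("top")
o=lambda l:np.array(l)/3.33+[290,190]
px=o([[64,92],[32,541],[102,310],[240,404],[325,258],[742,25],[759,570]])
def res(p):
    x,y,w,th=p; cs,s=np.cos(w),np.sin(w)
    L=np.array([[.125,.11,.09],[-.125,.11,.09],[0,.08,.09],[-.045,0,.083],[.045,-.045,.05],
      [.12,-.104+.204*np.cos(th),.09+.204*np.sin(th)],[-.12,-.104+.204*np.cos(th),.09+.204*np.sin(th)]])
    W=np.c_[x+cs*L[:,0]-s*L[:,1],y+s*L[:,0]+cs*L[:,1],L[:,2]]
    return (proj(c,W)-px).ravel()
r=least_squares(res,[.534,.227,-.04,1.9]); print(r.x,r.fun.round(1))
x,y,w,th=r.x
R2=np.array([[np.cos(w),-np.sin(w)],[np.sin(w),np.cos(w)]])
for p in ([228,315],[211,232],[193,229]):
    q=(plane(c,o([p]),.044)[0,:2]-[x,y])@R2-[.045,-.045]; print(q,np.hypot(*q),np.arctan2(-q[0],q[1]))
k=R2@[-.045,0]+[x,y]; print("knob",k)
# orientation candidates above knob
R0=arm.current_tool_rot()
for a in range(0,360,30):
    t=np.radians(a); X=np.array([np.cos(t),np.sin(t),0]); Z=np.array([0,0,-1.]); Y=np.cross(Z,X)
    j=arm.solve_ik([*k,.30],np.c_[X,Y,Z]); j2=arm.solve_ik([*k,.054],np.c_[X,Y,Z])
    print(a,None if j is None else np.round(j),None if j2 is None else np.round(j2))
E
```

```text
[ 0.53586665  0.22973818 -0.04632834  2.07153677] [-0.4 -1.1 -0.6  0.4 -0.1  0.4  1.2  0.1 -0.3 -0.1  0.  -0.5  0.1  0.6]
[-0.03566688  0.05332349] 0.06415232438457893 0.5895315695212231
[0.0123359  0.06536589] 0.06651972762399304 -0.1865270237385191
[0.01347292 0.07589755] 0.07708409372395598 -0.17568443165697614
knob [0.49091494 0.23182221]
0 [ 19.  16.  78.  -0.  86. 109.] [ 19.  31.  97.  -0.  52. 109.]
30 [19. 16. 78. -0. 86. 79.] [19. 31. 97. -0. 52. 79.]
60 [19. 16. 78. -0. 86. 49.] [19. 31. 97. -0. 52. 49.]
90 [19. 16. 78. -0. 86. 19.] [19. 31. 97. -0. 52. 19.]
120 [ 19.  16.  78.  -0.  86. -11.] [ 19.  31.  97.  -0.  52. -11.]
150 [ 19.  16.  78.  -0.  86. -41.] [ 19.  31.  97.  -0.  52. -41.]
180 [ 19.  16.  78.  -0.  86. -71.] [ 19.  31.  97.  -0.  52. -71.]
210 [  19.   16.   78.   -0.   86. -101.] [  19.   31.   97.   -0.   52. -101.]
240 [  19.   16.   78.   -0.   86. -131.] [  19.   31.   97.   -0.   52. -131.]
270 [  19.   16.   78.   -0.   86. -161.] [  19.   31.   97.   -0.   52. -161.]
300 [ 19.  16.  78.  -0.  86. 169.] [ 19.  31.  97.  -0.  52. 169.]
330 [ 19.  16.  78.  -0.  86. 139.] [ 19.  31.  97.  -0.  52. 139.]
```

```bash
cat >> h.py <<'E'
def down(a):
    t=np.radians(a); X=np.array([np.cos(t),np.sin(t),0]); Z=np.array([0,0,-1.]); return np.c_[X,np.cross(Z,X),Z]
H=np.array([.53587,.22974,-.04633])
def w(L,h=H):
    c,s=np.cos(h[2]),np.sin(h[2]); return np.array([h[0]+c*L[0]-s*L[1],h[1]+s*L[0]+c*L[1],L[2]])
E
python3 - <<'E'
from h import *
p=arm.current_ee_pos()
arm.move_l([p[0],p[1],.42],feed=.25)
k=w([-.045,0,.30])
arm.move_to([k[0],k[1],.42],down(180)); arm.grip(.045)
arm.move_l(k,feed=.2)
c=arm.get_calibration("wrist"); im=arm.snapshot("wrist"); cv2.imwrite("pics/w1.png",im[:,:,::-1]); np.save("w1.npy",c)
print(arm.current_t(),c["cam_to_world"].round(3),c["intrinsics"],c["k1"],arm.current_force())
E
```

```text
5.9667 [[-0.     0.969  0.249  0.423]
 [ 1.     0.     0.     0.232]
 [ 0.     0.249 -0.969  0.503]
 [ 0.     0.     0.     1.   ]] [[341.08680349   0.         314.65140044]
 [  0.         341.08680349 235.38357918]
 [  0.           0.           1.        ]] 0.018706104446890935 [ 0.99080696 -0.2748994   0.35449392]
```

View pics/w1.png

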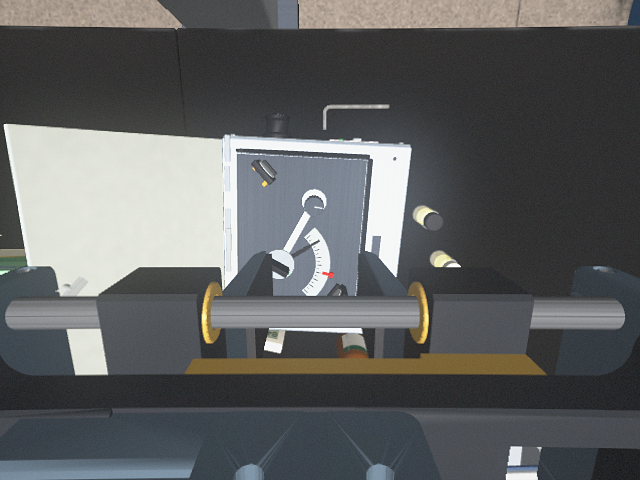

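The wrist view shows the knob at about (314,202), the axis near (281,266) and the mark near (328,275). I'll check these against the model, then grip and turn.

```bash
python3 - <<'E'
from h import *
c=np.load("w1.npy",allow_pickle=True).item()
print("pred knob px",proj(c,w([-.045,0,.083])),"axis",proj(c,w([.045,-.045,.06])), "frame FL",proj(c,w([-.125,.11,.09])),proj(c,w([0,.08,.09])))
im=cv2.imread("pics/w1.png"); cv2.imwrite("pics/w1c.png",cv2.resize(im[130:310,220:420],None,fx=3,fy=3,interpolation=cv2.INTER_CUBIC))
E
```

```text
pred knob px [[314.54746411 204.01449186]] axis [[278.74149184 264.78752076]] frame FL [[412.02776775 141.23774069]] [[376.41502852 243.24056753]]
```

View pics/w1c.png

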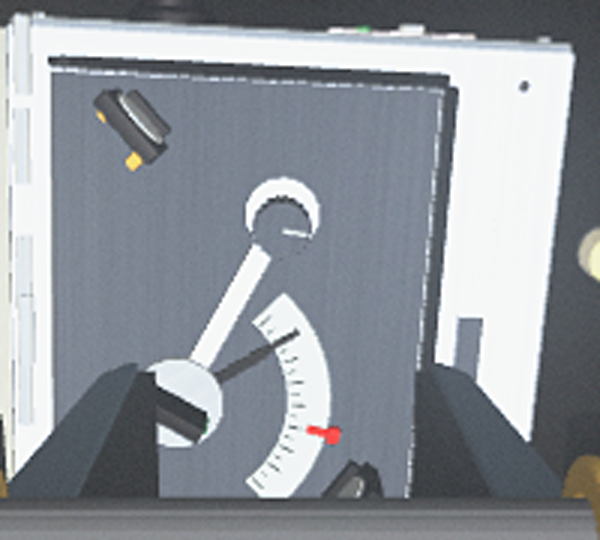

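```bash
sed -i 's/H=np.array(\[.53587/H=np.array([.5374/' h.py; python3 - <<'E'
from h import *
c=np.load("w1.npy",allow_pickle=True).item()
o=lambda l:np.array(l)/3+[220,130]
ax=w([.045,-.045,.044]); a=[]
for p in ([298,333],[307,430],[336,435]):
    q=plane(c,o([p]),.044)[0]-ax; t=np.arctan2(-q[0],q[1])-H[2]; a.append(t); print(np.hypot(q[0],q[1]),t)
d=((a[1]-a[0])-.775)/2/.4; print("knob turn",d)
k=w([-.045,0,.056])
arm.move_l(k,feed=.15)
f0=arm.current_force(); arm.grip(0.0)
print(arm.current_width(),arm.current_grasp_force(),arm.current_force()-f0)
j=np.array(arm.current_joint_positions()); print(j.round(1))
j[5]+=-np.degrees(d); arm.move_joints(j)
print(arm.current_t(),arm.current_joint_positions(),arm.current_width(),arm.current_torque())
for n in("wrist","top"): cv2.imwrite(f"pics/k_{n}.png",arm.snapshot(n)[:,:,::-1])
np.save("w2.npy",arm.get_calibration("wrist"))
a=cv2.imread("pics/k_wrist.png"); b=cv2.imread("pics/k_top.png")[190:370,290:530]
a=cv2.resize(a,(400,300)); b=cv2.resize(b,(400,300)); cv2.imwrite("pics/k.png",np.hstack([a,b]))
E
```

```text
0.063824645437357 0.5530374105345667
0.0626185900231965 -0.22863874942880522
0.07666224322356122 -0.2113528198962559
knob turn -1.9458451999542148
0.0004808916686703253 0.0 [-0.21434543  0.5220172   0.52916681]
[ 18.9  31.2  96.5   0.   52.3 -71.1]
10.3 [1.89245184e+01 3.11766806e+01 9.65206226e+01 1.83084626e-03
 5.23051943e+01 4.03598032e+01] 0.0004838617444984412 [-0.00471072 -0.0576611  -0.02544078]
```

View pics/k.png

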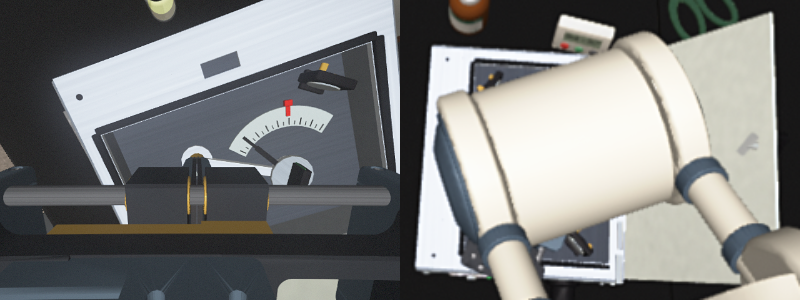

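```bash
python3 - <<'E'
from h import *
print(arm.current_ee_pos(),w([-.045,0,.083]),arm.current_force(),arm.current_width())
c=np.load("w2.npy",allow_pickle=True).item()
print("tcp px",proj(c,arm.current_ee_pos()),"knob top",proj(c,w([-.045,0,.083])),"knob z.063",proj(c,w([-.045,0,.063])))
im=cv2.imread("pics/k_wrist.png"); cv2.imwrite("pics/kc.png",cv2.resize(im[200:380,220:500],None,fx=2.8,fy=2.8,interpolation=cv2.INTER_CUBIC))
E
```

```text
[0.49243205 0.23182876 0.05601089] [0.49244829 0.2318241  0.083     ] [-0.08988263 -0.39369029  0.68457133] 0.0002583289946730227
tcp px [[312.54525208 263.43331258]] knob top [[312.33784418 279.47719549]] knob z.063 [[312.51719982 267.19529884]]
```

View pics/kc.png

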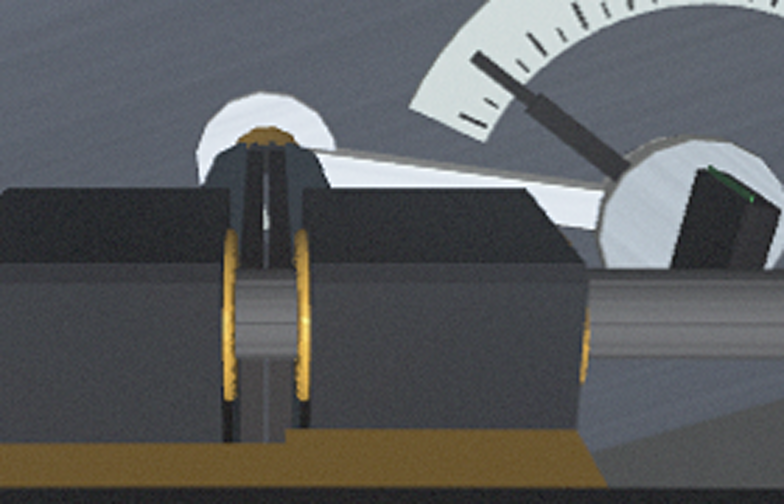

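```bash
python3 - <<'E'
from h import *
c=np.load("w1.npy",allow_pickle=True).item()
print("w1 tcp px",proj(c,w([-.045,0,.30])))
arm.grip(.06); print(arm.current_width(),arm.current_ee_pos(),arm.current_force())
c=arm.get_calibration("wrist");cv2.imwrite("pics/o1.png",arm.snapshot("wrist")[:,:,::-1])
a=cv2.imread("pics/o1.png")[150:330,190:430]
cv2.imwrite("pics/o.png",cv2.resize(a,None,fx=3.3,fy=3.3,interpolation=cv2.INTER_CUBIC))
print(arm.current_t())
E
```

```text
w1 tcp px [[314.54295233 261.67732634]]
0.060029286951564294 [0.49240039 0.23183831 0.0559964 ] [ 0.14222183 -0.26381307  0.91271473]
11.45
```

View pics/o.png

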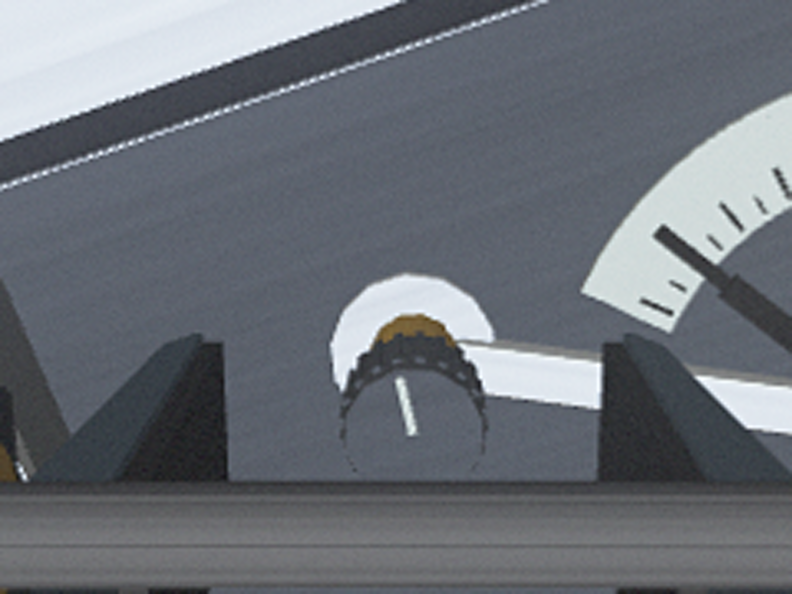

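The picture shows the knob standing between the open fingers. However, the finger gap appears at a depth that puts the real fingertips about 35 mm short of the reported TCP, so they closed above the knob. I'll check by touching the knob's top (z 83 mm) gently with closed fingers.

```bash
python3 - <<'E'
from h import *
arm.grip(0.0); p=np.array(arm.current_ee_pos()); f0=arm.current_force()[2]
print(f0)
for i in range(1,16):
    arm.move_l([p[0],p[1],.056-.0015*i],feed=.03); f=arm.current_force()[2]
    if f-f0>2: break
z=arm.current_ee_pos()[2]; print(i,z,f,arm.current_t())
E
```

```text
-0.011858483066440585
2 0.05306252185920636 3.3410074291117073 12.925
```

The touch occurred at reported z 0.053 instead of 0.083, so the fingers really end 30 mm behind the nominal TCP. I'll apply that offset, then grip and turn again.

```bash
cat >> h.py <<'E'
T=.030   # real finger ends lie this far behind the nominal TCP
def tip(p,R): return np.asarray(p)+T*R[:,2]
E
python3 - <<'E'
from h import *
k=w([-.045,0,.095]); R=down(180)
p=np.array(arm.current_ee_pos()); arm.move_l([p[0],p[1],.068],feed=.1)
j=np.array(arm.current_joint_positions()); j[5]-=111.5; arm.move_joints(j)
arm.grip(.045)
arm.move_l(tip(w([-.045,0,.060]),R),R,feed=.1)
arm.grip(0.0); print(arm.current_width(),arm.current_grasp_force(),arm.current_force())
j=np.array(arm.current_joint_positions()); j[5]+=np.degrees(1.946); arm.move_joints(j)
print(arm.current_t(),arm.current_width(),arm.current_torque(),arm.current_joint_positions()[5])
c=arm.get_calibration("wrist"); cv2.imwrite("pics/k2.png",arm.snapshot("wrist")[:,:,::-1]); np.save("w3.npy",c)
print(proj(c,w([.045,-.045,.044])))
a=cv2.imread("pics/k2.png")[100:340,240:560]
cv2.imwrite("pics/k2c.png",cv2.resize(a,None,fx=2.4,fy=2.4,interpolation=cv2.INTER_CUBIC))
E
```

```text
0.023296187230053562 30.001000463962555 [  0.50745429 -11.38734068   6.18805988]
18.575 0.023261470056276934 [-0.90889304  0.33823259 -0.01262582] 40.42119549075759
[[480.25620071 290.00470899]]
```

View pics/k2c.png

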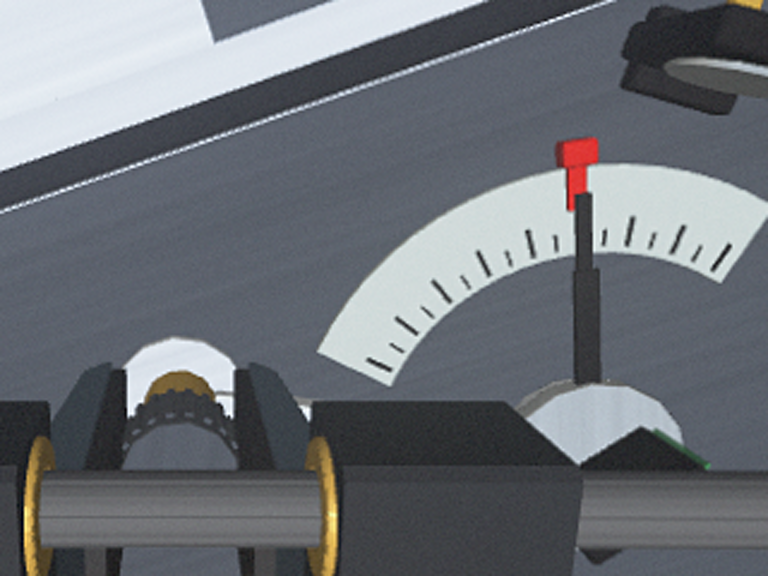

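The pointer tip is at crop (584,197) and the mark at (575,195), so it has overshot by about 0.035 rad. I'll back the knob off by 0.087 rad, release it, and dry-run the cover path with IK.

```bash
cat >> h.py <<'E'
from scipy.spatial.transform import Rotation as Ro
def Rt(phi,a=90):   # tool tilted by phi towards the housing's +y
    return Ro.from_euler('z',H[2]).as_matrix()@Ro.from_euler('x',phi).as_matrix()@down(a)
def push(th,gap=0,x=-.06,r=.19,pm=np.radians(50)):
    phi=min(th,pm); n=np.array([-np.sin(th),np.cos(th)])
    yz=np.array([-.104,.09])+r*np.array([np.cos(th),np.sin(th)])+(.004+.016*abs(np.sin(th-phi))+gap)*n
    R=Rt(phi); return tip(w([x,*yz]),R),R
E
python3 - <<'E'
from h import *
j=np.array(arm.current_joint_positions()); j[5]-=5; arm.move_joints(j)
im=arm.snapshot("wrist"); cv2.imwrite("pics/k3.png",im[:,:,::-1])
hsv=cv2.cvtColor(im,cv2.COLOR_RGB2HSV); m=((hsv[...,0]<8)|(hsv[...,0]>172))&(hsv[...,1]>150)&(hsv[...,2]>80)
m[:100]=0; ys,xs=np.nonzero(m[:260]); print("red",xs.mean(),ys.mean(),len(xs),ys.max(), xs[ys>=ys.max()-2].mean())
g=im.max(2)
for v in (188,195,202,220,240): 
    row=np.nonzero(g[v,440:520]<75)[0]+440; print(v,row.min() if len(row) else None,row.max() if len(row) else None)
arm.grip(.045)
p=np.array(arm.current_ee_pos()); arm.move_l([p[0],p[1],.38],feed=.3)
print(arm.current_t())
P,R=push(2.07,.05); P0=P+[0,-.03,.10]
print("pre",np.round(arm.solve_ik(P0,R)),P0)
for th in np.r_[2.07,1.8:.1:-.3,.1]:
    P,R=push(th); q=arm.solve_ik(P,R); print(round(th,2),P.round(3),None if q is None else np.round(q))
E
```

```text
red 487.47011952191235 182.5617529880478 251 200 488.5
188 None None
195 482 487
202 481 487
220 445 486
240 478 488
20.775
pre [-42.  24.  88.  38. 102. -42.] [ 0.46669809 -0.02969766  0.30454666]
2.07 [0.469 0.044 0.228] [-35.  27.  98.  40.  88. -46.]
1.8 [0.471 0.092 0.252] [-31.  23.  99.  43.  87. -42.]
1.5 [0.474 0.152 0.261] [-24.  21. 101.  46.  84. -38.]
1.2 [0.477 0.212 0.251] [-17.  21. 103.  49.  78. -36.]
0.9 [0.479 0.266 0.222] [-11.  24. 106.  53.  71. -36.]
0.6 [0.481 0.3   0.176] [  3.  22. 103.  41.  59. -18.]
0.3 [0.481 0.318 0.121] [17. 25. 98. 20. 53.  7.]
0.1 [0.482 0.32  0.083] [24. 30. 94.  6. 54. 23.]
```

```bash
cat > pol.py <<'E'
from h import *
def polar(im,c,lab):
    th=np.linspace(-.6,.8,281)
    for r in (.050,.054,.058,.062,.065,.069,.072):
        L=np.array([w([.045-r*np.sin(t),-.045+r*np.cos(t),.044]) for t in th]); p=proj(c,L).astype(np.float32)
        s=cv2.remap(im,p[:,0].reshape(1,-1),p[:,1].reshape(1,-1),cv2.INTER_LINEAR)[0].astype(int)
        red=(s[:,0]>110)&(s[:,0]>1.7*s[:,1]); dk=s.max(1)<95
        f=lambda m:(np.round([th[m].min(),np.median(th[m]),th[m].max()],3),m.sum()) if m.any() else None
        print(lab,r,"red",f(red),"dark",f(dk))
E
python3 - <<'E'
from pol import *
polar(cv2.imread("pics/k2.png")[:,:,::-1].copy(),np.load("w3.npy",allow_pickle=True).item(),"k2")
c=arm.get_calibration("wrist"); im=arm.snapshot("wrist"); cv2.imwrite("pics/k4.png",im[:,:,::-1])
polar(im,c,"k4"); c=arm.get_calibration("top"); im=arm.snapshot("top");polar(im,c,"top")
print(proj(arm.get_calibration("wrist"),w([.045,-.045,.044])))
E
```

```text
k2 0.05 red None dark (array([-0.275, -0.235, -0.195]), np.int64(17))
k2 0.054 red None dark (array([-0.525, -0.215,  0.8  ]), np.int64(29))
k2 0.058 red None dark (array([-0.425, -0.22 ,  0.8  ]), np.int64(21))
k2 0.062 red (array([-0.195, -0.185, -0.175]), np.int64(5)) dark (array([-0.255, -0.23 , -0.205]), np.int64(11))
k2 0.065 red (array([-0.24 , -0.205, -0.175]), np.int64(13)) dark None
k2 0.069 red (array([-0.235, -0.207, -0.18 ]), np.int64(12)) dark None
k2 0.072 red (array([-0.27 , -0.217, -0.165]), np.int64(22)) dark (array([-0.53 , -0.15 , -0.145]), np.int64(3))
k4 0.05 red None dark None
k4 0.054 red None dark (array([-0.2  , -0.197, -0.195]), np.int64(2))
k4 0.058 red None dark (array([-0.205, -0.2  , -0.195]), np.int64(3))
k4 0.062 red (array([-0.22, -0.22, -0.22]), np.int64(1)) dark (array([-0.2  , -0.197, -0.195]), np.int64(2))
k4 0.065 red (array([-0.23 , -0.212, -0.195]), np.int64(8)) dark None
k4 0.069 red (array([-0.23, -0.21, -0.19]), np.int64(9)) dark None
k4 0.072 red (array([-0.25, -0.21, -0.17]), np.int64(17)) dark None
top 0.05 red None dark (array([-0.5 ,  0.15,  0.8 ]), np.int64(261))
top 0.054 red None dark (array([-0.585,  0.107,  0.8  ]), np.int64(278))
top 0.058 red None dark (array([-0.6  ,  0.132,  0.8  ]), np.int64(268))
top 0.062 red None dark (array([-0.6  ,  0.175,  0.8  ]), np.int64(251))
top 0.065 red None dark (array([-0.6  ,  0.175,  0.8  ]), np.int64(251))
top 0.069 red None dark (array([-0.6  ,  0.178,  0.8  ]), np.int64(250))
top 0.072 red None dark (array([-0.445,  0.178,  0.8  ]), np.int64(250))
[[375.95927568 206.06580906]]
```

The pointer is at -0.198 and the mark at -0.21, so they are in line. Next is lowering the cover.

```bash
python3 - <<'E'
from h import *
P,R=push(2.07,.05); up=P+np.array([0,-.08,.20]); 
print(np.round(arm.solve_ik(up,R)),arm.current_joint_positions().__repr__())
arm.move_to(up,R); arm.grip(0.0); print(arm.current_t())
arm.move_l(P,R,feed=.25)
f0=np.array(arm.current_force()); print(arm.current_t(),f0)
for th in np.r_[2.0:.55:-.2,.45,.3,.2]:
    P,R=push(th); arm.move_l(P,R,feed=.15); print(round(th,2),round(arm.current_t(),2),(np.array(arm.current_force())-f0).round(1))
cv2.imwrite("pics/c1.png",arm.snapshot("scene")[:,:,::-1])
E
```

```text
[-45.  21.  76.  39. 116. -36.] array([18.85874229, 14.12891942, 69.39916983, -0.11094698, 96.68430042,
       35.31286087])
23.3
24.3083 [ 0.3837818  -0.48146203  0.2243113 ]
2.0 24.88 [-0.5 -0.2 -0.6]
1.8 25.3 [-0.2  0.2  0.1]
1.6 25.72 [-0.6  0.8 -0.2]
1.4 26.13 [-0.7 -0.   0.1]
1.2 26.56 [ 0.6  0.6 -1.2]
1.0 26.98 [-1.2  0.2 -0.5]
0.8 27.4 [-1.1 -0.4  0. ]
0.6 27.81 [-1.6  0.1 -0.8]
0.45 28.15 [0.1 0.6 1. ]
0.3 28.49 [ 0.6 -0.6  0.2]
0.2 28.77 [-0.4 -0.2 -0. ]
```

View pics/c1.png

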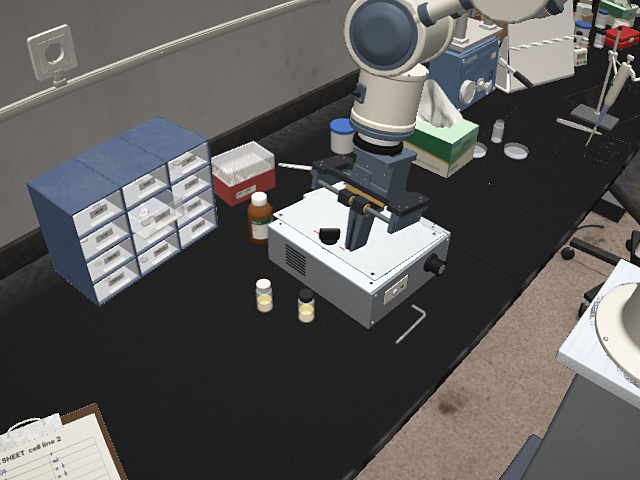

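The scene shows the cover low and nearly closed, with the black wing at (328,236) lying across the red dashes. I'll press on until the foot rests, then measure the wing from the wrist camera.

```bash
python3 - <<'E'
from h import *
f0=arm.current_force()[2]
for th in np.arange(.16,.03,-.012):
    P,R=push(th); arm.move_l(P,R,feed=.06); f=arm.current_force()[2]-f0
    if f>5: break
print("theta",th,f,arm.current_t())
p=np.array(arm.current_ee_pos()); arm.move_l(p+[0,0,.12],feed=.3)
arm.move_to(w([0,.08,.27]),down(180+np.degrees(H[2]))); arm.sleep(.1)
c=arm.get_calibration("wrist"); im=arm.snapshot("wrist"); cv2.imwrite("pics/wg.png",im[:,:,::-1]); np.save("w5.npy",c)
print(arm.current_t(),arm.current_joint_positions())
print("pred wing px",proj(c,w([0,.08,.13])))
sub=im[:290]; hsv=cv2.cvtColor(sub,cv2.COLOR_RGB2HSV)
for lab,m in (("dark",(sub.max(2)<60)),("red",((hsv[...,0]<8)|(hsv[...,0]>172))&(hsv[...,1]>120)&(hsv[...,2]>80))):
    n,l,st,ce=cv2.connectedComponentsWithStats(m.astype(np.uint8))
    for i in range(1,n):
        if 8<st[i,4]<6000:
            cnt=np.argwhere(l==i)[:,::-1].astype(np.float32); print(lab,st[i],ce[i].round(1),cv2.minAreaRect(cnt))
E
```

```text
theta 0.06399999999999992 18.352899315488607 31.0917
33.25 [ 2.42975835e+01  2.44024115e+01  7.00731499e+01  4.35688768e-03
  8.55570292e+01 -6.30128169e+01]
pred wing px [[314.83952404 217.35247548]]
dark [136 152   3  13  13] [137.2 158. ] ((137.1846160888672, 157.9769287109375), (12.155404090881348, 0.8682430982589722), 82.87498474121094)
dark [372 175   9   6  11] [375.6 176.6] ((375.5224914550781, 176.7359619140625), (1.8019964694976807, 9.433980941772461), 57.9946174621582)
dark [306 259   8  31 105] [310.8 279.7] ((309.5, 274.0), (30.0, 7.0), 90.0)
dark [317 265   7  25 106] [319.4 280.5] ((320.0, 277.0), (24.0, 6.0), 90.0)
dark [151 277   3  13  16] [152.2 282.8] ((151.88462829589844, 283.0769348144531), (12.03136920928955, 1.7364861965179443), 82.87498474121094)
dark [287 285   8   5  13] [290.8 287.7] ((290.60345458984375, 287.75860595703125), (3.3425161838531494, 6.870728015899658), 68.19859313964844)
dark [295 284   5   6  13] [297.3 287.2] ((297.0, 286.5), (5.0, 4.0), 90.0)
dark [634 286   6   4   9] [636.7 288.2] ((636.75, 288.7500305175781), (3.535533905029297, 4.242640495300293), 45.0)
red [313 182   1  11  11] [313. 187.] ((313.0, 187.0), (10.0, 0.0), -90.0)
red [313 237   1  10  10] [313.  241.5] ((313.0, 241.5), (9.0, 0.0), -90.0)
```

```bash
python3 - <<'E'
from h import *
im=cv2.imread("pics/wg.png"); sub=im[170:256,270:360]
print(np.array2string(sub.max(2)[::4,::4],max_line_width=200))
for t in (80,110,140):
    n,l,st,ce=cv2.connectedComponentsWithStats((sub.max(2)<t).astype(np.uint8))
    for i in range(1,n):
        if st[i,4]>80:
            cnt=np.argwhere(l==i)[:,::-1].astype(np.float32); print(t,st[i],ce[i]+[270,170],cv2.minAreaRect(cnt))
E
```

```text
[[233 233 234 233 233 232 233 233 233 233 234 234 233 233 229 230 243 244  89  74  68  70  68]
 [233 233 232 232 233 233 235 234 234 233 233 234 234 232 232 231 243 244  73  75  70  69  66]
 [233 233 233 233 233 234 233 235 233 233 234 232 233 233 231 232 242 244  75  71  72  67  65]
 [232 234 233 233 234 234 235 234 233 233 235 233 233 233 232 234 243 244  74  71  70  70  68]
 [232 236 236 234 234 234 234 235 235 234 235 231 233 232 233 233 243 244  68  73  73  70  67]
 [234 234 235 233 234 233 233 235 236 235 236 232 235 233 233 233 243 244  66  73  73  69  65]
 [231 233 235 235 233 233 234 234 233 233 234 238 235 234 234 232 243 244  63  72  70  65  65]
 [233 233 233 234 233 232 235 233 233 234 234 232 234 235 233 232 242 244  68  74  68  67  66]
 [232 233 233 234 234 233 235 234 234 238 146  91 237 235 234 233 243 244  68  72  73  65  66]
 [234 235 233 236 235 235 236 241  86  79  93  93  94 102 234 234 242 243  66  68  67  67  65]
 [234 234 237 236 236 235 235  76 118  87  81  91  93  90 237 235 243 244  70  73  71  65  59]
 [233 233 236 235 234 235 234 188  75 175  90  79  88  
[... 749 characters left out ...]
5 231 233 236 235 234 242 245  68  66  67  63  58]
 [233 233 233 234 235 235 235 235 236 239 234 232 232 236 239 238 242 245  66  63  62  60  58]
 [234 235 234 235 235 236 236 173  86  84  55 190  53  87  81  70 244 246  63  60  57  59  62]]
80 [  70    0   20   86 1584] [350.28219697 213.15151515] ((79.5, 42.5), (85.0, 19.0), 90.0)
110 [  70    0   20   86 1616] [350.09282178 213.27537129] ((79.5, 42.5), (85.0, 19.0), 90.0)
110 [ 27  32  30  30 571] [313.04203152 215.30647986] ((41.5, 46.5), (29.0, 29.0), 90.0)
140 [  70    0   20   86 1645] [349.92462006 213.26990881] ((79.5, 42.5), (85.0, 19.0), 90.0)
140 [ 27  32  30  30 606] [313.04620462 215.37128713] ((41.5, 46.5), (29.0, 29.0), 90.0)
```

The red dashes at (313,187) and (313,241) lie along the housing's x, and the wing blob is centred at (313,215). Its bright top line runs at about 45°. I'll fit that angle, grip and align the wing.

```bash
python3 - <<'E'
from h import *
c=np.load("w5.npy",allow_pickle=True).item()
im=cv2.imread("pics/wg.png"); sub=im[200:236,295:330].max(2)
m=(sub<140).astype(np.uint8); hull=cv2.convexHull(np.argwhere(m)[:,::-1].astype(np.int32)); f=np.zeros_like(m); cv2.fillConvexPoly(f,hull,1)
f=cv2.erode(f,np.ones((5,5),np.uint8)); uv=np.argwhere(f&(sub>150))[:,::-1]+[295,200]
vx,vy,x0,y0=cv2.fitLine(uv.astype(np.float32),cv2.DIST_L2,0,.01,.01).ravel()
A,B=plane(c,[[x0-6*vx,y0-6*vy],[x0+6*vx,y0+6*vy]],.129)
d=B-A; d=d if d[0]>0 else -d; aw=np.arctan2(d[1],d[0]); print(len(uv),"wing rel",aw-H[2])
D=plane(c,[[313,187],[313,241.5]],.107); print("dash mid",D.mean(0),"line mid",(A+B)/2,"model",w([0,-.104+.184*np.cos(.066)-.017*.066,.107]))
t=aw-H[2]; assert .4<t<1.1
ctr=(D.mean(0)+w([0,.0785,.1]))/2
R=down(180+np.degrees(aw)); print(np.round(arm.solve_ik(tip([*ctr[:2],.1095],R),R)))
arm.move_to(tip([*ctr[:2],.15],R),R); arm.grip(.034)
f0=np.array(arm.current_force())
arm.move_l(tip([*ctr[:2],.1095],R),R,feed=.08); print("down",np.array(arm.current_force())-f0)
arm.grip(0.0); print(arm.current_width(),arm.current_grasp_force(),np.array(arm.current_force())-f0,arm.current_t())
E
```

```text
51 wing rel 0.8656658651492809
dash mid [0.54277248 0.30757615 0.107     ] line mid [0.54280092 0.30548735 0.129     ] model [0.54103456 0.30813318 0.107     ]
[  24.   34.   84.   -0.   62. -113.]
down [ 0.27477621 -0.80550616  0.11380215]
0.009620481344871468 29.99489039182663 [ 0.00123978 -1.16393388 -1.0140869 ] 35.95
```

```bash
python3 - <<'E'
from h import *
j=np.array(arm.current_joint_positions()); R=down(180+np.degrees(H[2]))
p=np.array(arm.current_ee_pos()); q=arm.solve_ik(p,R); print(j.round(1),np.round(q,1))
arm.move_joints(q); f0=np.array(arm.current_force()); print("turned",f0,arm.current_torque(),arm.current_width(),arm.current_t())
for i in range(1,17):
    arm.move_l([p[0],p[1],p[2]-.001*i],feed=.02); f=np.array(arm.current_force())-f0
    print(round(arm.current_ee_pos()[2]+T,4),f.round(1),end=" ; ")
    if f[2]>9: break
print(arm.current_t())
E
```

```text
[  24.1   34.5   83.8    0.    61.7 -112.8] [ 24.1  34.5  83.8  -0.   61.7 -63.2]
turned [ 3.80890828 -8.08462743 -3.84199174] [-0.85473065 -0.62206623 -0.02354718] 0.010666966397295283 36.8167
0.1082 [ 0.8  1.8 -0.8] ; 0.1072 [ 1.6  3.  -1.6] ; 0.1062 [ 0.2  3.8 -0.9] ; 0.1053 [ 1.2  4.9 -1.2] ; 0.1043 [ 0.8  4.8 -0.4] ; 0.1034 [ 1.3  4.6 -0.6] ; 0.1024 [ 1.6  4.9 -1.3] ; 0.1015 [ 2.   6.6 -1.1] ; 0.1006 [1.2 7.2 2. ] ; 0.0997 [1.6 7.4 5.8] ; 0.0988 [0.7 9.  7.4] ; 0.0978 [1.6 8.8 7.8] ; 0.0968 [1.5 9.6 8.1] ; 0.096 [ 0.1  8.1 12.1] ; 40.3167
```

```bash
python3 - <<'E'
from h import *
p=np.array(arm.current_ee_pos())
for i in range(1,9):
    arm.move_l([p[0],p[1],p[2]-.0007*i],feed=.02); f=np.array(arm.current_force())
    print(round(arm.current_ee_pos()[2]+T,4),f.round(1),end=" ; ")
    if f[2]>22: break
arm.sleep(.5); print(arm.current_t(),arm.current_force(),arm.current_width())
for n in ("scene","wrist"): cv2.imwrite(f"pics/f_{n}.png",arm.snapshot(n)[:,:,::-1])
# gap check in scene: cover free edge vs frame edge, vertical profile left-front
im=cv2.imread("pics/f_scene.png").max(2); c=arm.get_calibration("scene")
for x in (-.1,-.07,.09): 
    u,v=proj(c,w([x,.105,.09]))[0].round().astype(int); print(x,u,v,im[v-14:v+10,u], proj(c,w([x,.1,.094])).round(1),proj(c,w([x,.11,.09])).round(1))
E
```

```text
0.096 [ 0.9 -2.1 13.1] ; 0.0958 [-0.4 -3.1 22.2] ; 41.3167 [-1.28901608 -4.15396754 20.79629401] 0.009974313551777022
-0.1 362 285 [241 240 240 242 242 241 240 240 247 216 180 255 254 251 254 255 255 152
 132  89  95 101 100  99] [[364.2 281.6]] [[360.  286.5]]
-0.07 348 276 [242 242 243 242 242 242 243 244 248 193 220 255 253 252 255 255 239 157
 117  96  95  99  98  97] [[350.4 272.6]] [[346.2 277.4]]
0.09 281 232 [ 75  74  73  69  79 221 254 249 245 202 236 255 254 254 255 255 198 134
  96  98 100  99  99 103] [[283.4 229. ]] [[279.3 233.2]]
```

Force now rises steeply after 13.7 mm of travel, so the cover is flush. To be sure the fingertips press the cover plate itself and not only the wing, I'll open slightly and press down on the plate beside the wing.

```bash
python3 - <<'E'
from h import *
arm.grip(.020); f=np.array(arm.current_force()); p=np.array(arm.current_ee_pos())
print("open",f.round(1),arm.current_width(),p[2]+T)
for i in range(1,16):
    arm.move_l([p[0],p[1],p[2]-.0005*i],feed=.02); f=np.array(arm.current_force())
    print(round(arm.current_ee_pos()[2]+T,4),f[2].round(1),end=" ; ")
    if f[2]>24: break
arm.sleep(.4); print(arm.current_t(),arm.current_force(),arm.current_torque(),arm.current_width())
c=arm.get_calibration("wrist"); im=arm.snapshot("wrist"); cv2.imwrite("pics/f2.png",im[:,:,::-1])
hsv=cv2.cvtColor(im,cv2.COLOR_RGB2HSV); m=((hsv[...,0]<8)|(hsv[...,0]>172))&(hsv[...,1]>120)&(hsv[...,2]>80); ys,xs=np.nonzero(m[:300]); print(xs.mean() if len(xs) else None,ys.min() if len(ys) else None,ys.max() if len(ys) else None)
print("wing front end px",proj(c,w([-.018,.08,.117])),"dash",proj(c,w([-.03,.08,.094])))
g=im.max(2)
for v in range(215,292,8): print(v,g[v,285:345:3])
E
```

```text
open [ 0.6 -5.2  6.7] 0.020195644511294363 0.09464427577356166
0.0944 6.2 ; 0.094 9.6 ; 0.094 16.7 ; 0.0939 22.6 ; 0.0939 29.6 ; 43.45 [-4.87807434 -4.76265814 29.48504662] [-0.91733361  0.65005441 -0.05125638] 0.019806461660997168
315.746835443038 215 237
wing front end px [[318.63345278 258.84302818]] dash [[318.19267991 222.67338713]]
215 [234 233 234 233 233 234 234 234 232 234 241 232 234 233 232 234 233 232
 233 232]
223 [236 235 234 235 235 234 234 233 234 236 240 232 233 233 232 232 234 234
 232 233]
231 [234 234 235 234 234 233 234 232 234 235 239 232 234 233 233 235 235 235
 234 233]
239 [233 232 232 232 234 234 233 233 234 233 235 235 236 235 234 235 235 235
 233 234]
247 [233 234 231 232 232 232 233 232 232 233 232 234 234 233 234 234 235 235
 234 232]
255 [ 88  91  69  67 236 233 235 242  67  73  70  72  70  85 237 232 243  68
  68  89]
263 [82 73 67 69 61 81 80 69 72 70 69 71 69 69 83 80 83 64 69 72]
271 [ 70  67  69  68  76  76  79  65  68  70 230 104  79  73  79  82  80  69
  64  69]
279 [ 63  65  58  65  69  70  74  60  61  66 231 100  79  65  73  69  76  60
  61  58]
287 [ 61  58  65  58  68  71  69  62  65  67 232  95  69  57  74  74  77  57
  59  55]
```

```bash
python3 -c "
from rig import arm
print(arm.sign_off())"
```

```text
the job is handed in; nothing more can be done
None
```

Handed in at about 43 s of the 64 s: the pointer is within about 0.015 rad of the red mark, and the cover is flush with the wing in line and unlocked. The fingertips are still pressing the cover with about 29 N, and no vial, bottle or timer contact was noticed, though their positions were not re-measured.

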